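# Zero the scale and count three discs into its pan

### The job

Zero the empty scale first: turn its dial bezel until the zero mark sits under the pointer, and let go. Then slide exactly three round blanks out of the open end of their rack so that they lie loose in the weighing pan, without slamming down on them. Leave the other discs, all the square blanks and the things standing around where they are, and the bezel at zero.

Things in the scene. Friction and masses are not known exactly. Their poses are not given: they have to be found in the camera images.
- scale: Shop scale, fixed to the table: white housing 180 (x) x 225 (y) x 45 mm high. Origin on the table, under the point 30 mm (toward -y) from the pan's centre and 95 mm (toward +y) from the dial's axis. Its +y axis points from the dial to the pan and on to the two racks.
- pan_home (a point): Centre of the inner floor of the aluminium weighing pan, unloaded, 57 mm above the table. The open-topped pan is 184 (x) x 124 (y) mm inside, axes as the scale's, wall 3 mm, rim 27 mm above its floor, 13 mm on the racks' side. It sits on a soft spring: it sinks about 1 mm per disc, at most 6 mm.
- bezel (a joint): Turn of the dial's bezel in rad, positive anticlockwise seen from above, range -3.1 to 3.1; 0 = its thick zero mark lies under the resting pointer's tip. Stays where it is left. Starts between 1.65 and 2.8.
- bezel_grip (a point): On the bezel's vertical axis at mid height, 56 mm above the table. The bezel is a ribbed steel drum, 60 mm diameter, 20 mm high (46 to 66 mm above the table), white face on top, thin pointer just above the face. The pan's wall begins 35 mm from its edge.
- bezel_zero (a point): The zero mark: a thick black bar at the bezel's rim (25 mm off the axis), the other marks are thin.
- pointer_tip (a point): Tip of the thin black pointer over the bezel's face, 20 mm off the axis; with the pan empty it points along the scale's +x. It swings as the pan is loaded.
- rack_round: Fixed plywood rack of the discs, 60 (x) x 256 (y) mm, origin centred 86 mm below the lane floor, at table height or up to 6 mm above (adjustable feet). Lane along y, 48 mm wide, walls 7 mm high, closed at +y; at -y, 128 mm from the origin, the floor ends, some 18 mm over the pan and 29 to 35 mm above its floor. The racks stand side by side, about 16 mm apart, in either order.
- rack_square: The same rack holding the four squares; lane, axes and feet as for rack_round (its height differs).
- round1: Plain fibreboard disc, 46 mm diameter, 8 mm thick, about 12 g; origin at the centre of its underside. Lies flat in its rack's lane, its top 1 mm above the lane walls, edge almost touching its neighbours. Number 1 of 5 from the open end.
- round2: Plain fibreboard disc, 46 mm diameter, 8 mm thick, about 12 g; origin at the centre of its underside. Lies flat in its rack's lane, its top 1 mm above the lane walls, edge almost touching its neighbours. Number 2 of 5 from the open end.
- round3: Plain fibreboard disc, 46 mm diameter, 8 mm thick, about 12 g; origin at the centre of its underside. Lies flat in its rack's lane, its top 1 mm above the lane walls, edge almost touching its neighbours. Number 3 of 5 from the open end.
- round4: Plain fibreboard disc, 46 mm diameter, 8 mm thick, about 12 g; origin at the centre of its underside. Lies flat in its rack's lane, its top 1 mm above the lane walls, edge almost touching its neighbours. Number 4 of 5 from the open end.
- round5: Plain fibreboard disc, 46 mm diameter, 8 mm thick, about 12 g; origin at the centre of its underside. Lies flat in its rack's lane, its top 1 mm above the lane walls, edge almost touching its neighbours. Number 5 of 5 from the open end.
- square1: Plain fibreboard square, 45 x 45 x 8 mm; origin at the centre of its underside. To be left in its rack. Number 1 of 4 from the open end.
- square2: Plain fibreboard square, 45 x 45 x 8 mm; origin at the centre of its underside. To be left in its rack. Number 2 of 4 from the open end.
- square3: Plain fibreboard square, 45 x 45 x 8 mm; origin at the centre of its underside. To be left in its rack. Number 3 of 4 from the open end.
- square4: Plain fibreboard square, 45 x 45 x 8 mm; origin at the centre of its underside. To be left in its rack. Number 4 of 4 from the open end.
- jar: Bystander: jar, 72 mm diameter, 90 mm tall, origin under its centre.
- spray_can: Bystander: spray can, 52 mm diameter, 160 mm tall, origin under its centre.
- brush: Bystander: paint brush 180 mm long lying along its x axis.
Things that resemble listed ones, but are neither listed nor needed, are in the scene too. What is shaped like the round3 but orange or turquoise is not meant.

How it is judged:
On the way:
1. the bezel is turned to zero and let go while all discs are still in the rack (value of joint bezel between -0.12 and 0.12 rad and contact force between the fingers and scale below 0.1 N and distance of each of round1, round2, round3, round4, round5 from where it was at the start of the episode below 0.025 m), for 0.3 s.
At the end, for the whole second after the job is handed in: The bezel reads within 0.12 rad of zero; the three discs nearest the open end lie at rest in the pan, not touching the rack; the other two discs and all squares are within 25 mm of where they started, in their racks (value of joint bezel between -0.12 and 0.12 rad and x of round1 in the frame of pan_home between -0.09 and 0.09 m and y of round1 in the frame of pan_home between -0.062 and 0.062 m and z of round1 in the frame of pan_home between -0.012 and 0.03 m and contact force between each of round1, round2, round3 and rack_round below 0.03 N and linear speed of each of round1, round2, round3 below 0.03 m/s and x of round2 in the frame of pan_home between -0.09 and 0.09 m and y of round2 in the frame of pan_home between -0.062 and 0.062 m and z of round2 in the frame of pan_home between -0.012 and 0.03 m and x of round3 in the frame of pan_home between -0.09 and 0.09 m and y of round3 in the frame of pan_home between -0.062 and 0.062 m and z of round3 in the frame of pan_home between -0.012 and 0.03 m and distance of each of round4, round5, square1, square2, square3, square4 from where it was at the start of the episode below 0.025 m).
It fails at once if a disc or square is hit or pressed by the fingers with more than 90 N (contact force between the fingers and round1 above 90 N or contact force between the fingers and round2 above 90 N or contact force between the fingers and round3 above 90 N or contact force between the fingers and round4 above 90 N or contact force between the fingers and round5 above 90 N or contact force between the fingers and square1 above 90 N or contact force between the fingers and square2 above 90 N or contact force between the fingers and square3 above 90 N or contact force between the fingers and square4 above 90 N).
It fails at once if the jar, spray can or brush is moved more than 30 mm (distance of any of jar, spray_can, brush from where it was at the start of the episode above 0.03 m).
It also fails if it takes over 54 s, if anything falls off the work surface, if the arm or the gripper's body presses on something with over 40 N, if the wrist force passes 120 N, or if a joint passes its speed limit or range.

### The arm

A 7-joint arm with a two-finger parallel gripper is mounted at the origin on the work surface. World frame = base frame: x ahead of the robot, y to its left, z up, the work surface at z = 0. Lengths are in m, angles in rad, forces in N, time in s.
With the tool pointing down it reaches from about 0.4 to 0.85 m from the base axis. Payload 4.4 kg.
Tool frame: the origin (TCP) lies at the very end of the fingers, on their centre line; the grasp point (between the pads) lies 19 mm behind it; z points along the fingers, y is the line along which they close (so a half turn about z gives the same grasp; the last joint's range is limited). The gripper opens to 94 mm and grips with 3 to 60 N. Pads are 16 mm wide; open, the fingers measure 119 mm over their backs; the gripper's body (75 mm by 177 mm) begins 78 mm behind the grasp point.
Start: joints at [1.109, 0.628, 0.038, 1.517, -0.027, 0.996, -0.02], TCP at [0.251, -0.6, 0.205] pointing down, gripper open.
Joint ranges: [-3.06, 3.06], [-0.37, 2.12], [-1.25, 1.32], [0.18, 2.47], [-1.1, 4.24], [0.23, 1.98], [-2.94, 2.94]. Speed limits (rad/s): [2.57, 2.57, 3.14, 3.14, 3.14, 3.14, 3.14].

### API

Orientations are given as a 3x3 rotation matrix whose columns are the frame's x, y, z axes.
In Python, from station import read_state, camera, hand_in gives the robot as it stands.
- The arm moves only by the tool move_arm, never from a script. Its argument "plan" is a list that holds one entry, the list of rows, each a list of 6 numbers: the shift along the tool's x, y, z scaled (see below), then the turn, a rotation vector about the tool's x, y, z scaled (see below). In form: [[[tx, ty, tz, rx, ry, rz], ...]]. A call has 1 to 20 rows; each row shifts and turns the commanded pose from where the row before left it, along the tool's axes as they then stand; what a row does not reach is not made up. The controller multiplies each number of a shift by 25 mm and each number of a turn by 180 degrees. A row lasts 1/10 s, in which the tool goes at most 50 mm and 8.59 degrees, less where a joint would pass 70% of its speed; a pose out of reach is approached as far as the arm can. A call with a number of a shift or a turn outside -1 to 1 is refused whole. A call with a gripper value outside its range is refused whole. "hand" is the closure, from -1 (fully open) to 1 (shut), set as the call begins (left out, the last holds). The fingers move at their own pace and stop on an object; "grip_force" is the grip in N (left out, the last holds). Time passes only in rows, so rows that do not move let the fingers close. It gives the time, the measured TCP pose, the force, the opening and the grip force at its end, in the units of the state.
- read_state(): the state, without advancing time (a new reading comes with each control period).
- camera(name): name is "scene" or "top" or "wrist"; returns a dict with "image" (420x560x3 uint8, blue, green, red), "K" (3x3 intrinsics, pixels), "dist" ([k1, k2, p1, p2, k3] as OpenCV has them; the pictures are not rectified), "cam_to_world" (4x4, takes a point from camera to world coordinates). Camera axes: x right, y down, z forward; pixel columns grow to the right and rows downward; lengths in m; the calibration is good to about 2 mm. A picture is of the moment at which its call begins. There is no depth.
- hand_in(): hands the job in; it is judged then, once.
The state is a dict: "time_s": time; "joint_pos": joint angles; "qd": joint speeds; "effort": joint torques, N m; "tool_pos": TCP position; "orientation": TCP orientation; "contact_force": force on the tool from outside, world axes, zero at the start; "moment": the same for the moment, N m; "grip_width": finger opening in m; "gripper_force": force on a finger pad.
Only numpy, scipy, OpenCV 4.12 (cv2) and the standard library are available. Lean on these libraries where they do the work, as an engineer would, in place of code of your own. Each camera call takes 0.05 s, during which the arm holds its last target. There are 200 camera calls.

## Working session

There is one attempt and no reset: what is moved stays moved. The work goes in short steps, Python scripts to look and compute and a tool call to move; the robot and the scene stay as the last step left them, time stands still between calls to the robot, and variables do not carry over. Pictures are saved under pics/ and viewed, at most 10 in all, crops included, and the job is handed in when it is done.

Besides the shell and the picture viewer there is one more tool, called after "Call:" by a JSON object that holds its "op" and its "data". move_arm: Moves the arm, as the interface text tells. Its arguments: {"type":"object","properties":{"plan":{"type":"array","items":{"type":"array","items":{"type":"array","items":{"type":"number"}}}},"hand":{"type":"number"},"grip_force":{"type":"number"}},"required":["plan"]}

```bash
mkdir -p pics; ls
cat > h.py <<'E'
import numpy as np, cv2, pickle
from station import read_state, camera, hand_in
def snap(n,f):
    c=camera(n); c={k:np.array(v) for k,v in c.items()}; c['image']=c['image'].astype(np.uint8)
    cv2.imwrite(f'pics/{f}.png',c['image']); pickle.dump(c,open(f'{f}.pkl','wb')); return c
def load(f): return pickle.load(open(f'{f}.pkl','rb'))
def ray(c,uv):
    p=cv2.undistortPoints(np.array(uv,float).reshape(-1,1,2),c['K'],c['dist']).reshape(-1,2)
    T=c['cam_to_world']; d=np.c_[p,np.ones(len(p))]@T[:3,:3].T
    return T[:3,3],d
def onz(c,uv,z):
    o,d=ray(c,uv); return o+d*((z-o[2])/d[:,2])[:,None]
def proj(c,P):
    T=np.linalg.inv(c['cam_to_world']); r,_=cv2.Rodrigues(T[:3,:3])
    return cv2.projectPoints(np.array(P,float).reshape(-1,1,3),r,T[:3,3],c['K'],c['dist'])[0].reshape(-1,2)
def tri(obs):
    A=np.zeros((3,3));b=np.zeros(3)
    for c,uv in obs:
        o,d=ray(c,[uv]); d=d[0]/np.linalg.norm(d[0]); M=np.eye(3)-np.outer(d,d); A+=M;b+=M@o
    return np.linalg.solve(A,b)
E
python3 - <<'E'
from h import *
a=snap('top','top0');b=snap('scene','scene0')
for c in(a,b): print(c['K'],c['cam_to_world'].round(3))
im=np.hstack([a['image'],b['image']]);
E
```

```text
pics
[[525.91976438   0.         282.60766347]
 [  0.         525.91976438 210.38382937]
 [  0.           0.           1.        ]] [[ 0.004 -0.99   0.143  0.451]
 [-1.    -0.004 -0.004 -0.089]
 [ 0.004 -0.143 -0.99   1.181]
 [ 0.     0.     0.     1.   ]]
[[437.57595124   0.         283.0960171 ]
 [  0.         437.57595124 200.44450697]
 [  0.           0.           1.        ]] [[-0.561  0.714 -0.419  1.001]
 [ 0.828  0.475 -0.298  0.184]
 [-0.013 -0.514 -0.858  0.863]
 [ 0.     0.     0.     1.   ]]
```

View pics/top0.png

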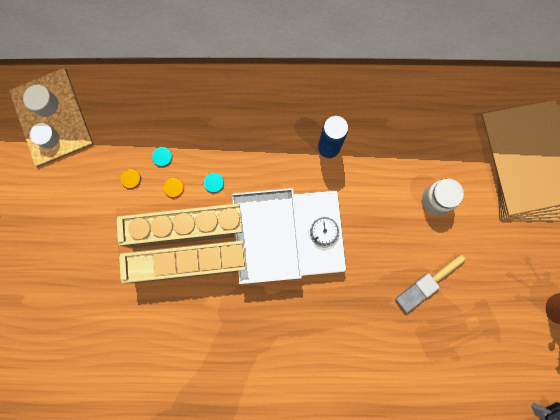

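View pics/scene0.png

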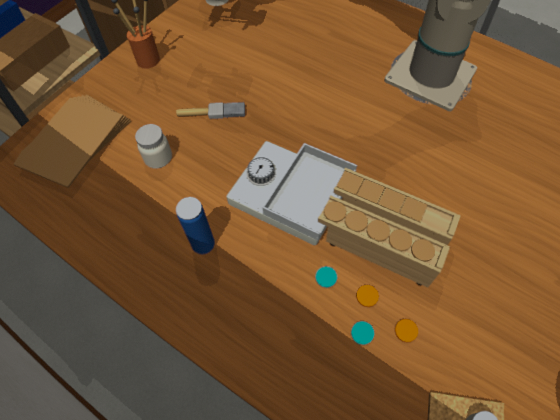

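Top view: the discs are in the upper lane, at (230,219) (207,221) (184,223) (162,226) (139,229). The squares are in the lower lane and the dial is at (325,231). Things that could be mistaken for the discs are the orange ones at (130,179) and (173,187), the turquoise ones at (161,157) and (213,183), and the squares at (166..232,262). I choose the five plain discs in the upper lane and check them in one close crop.

```bash
cat > m.py <<'E'
from h import *
a=load('top0');b=load('scene0')
A=cv2.resize(a['image'][185:290,110:350],None,fx=3.3,fy=3.3,interpolation=cv2.INTER_CUBIC)
B=cv2.resize(b['image'][140:205,225:325],(390,252),interpolation=cv2.INTER_CUBIC)
B2=cv2.resize(b['image'][165:285,310:470],(336,252),interpolation=cv2.INTER_CUBIC)
C=np.zeros((A.shape[0]+252,792,3),np.uint8);C[:A.shape[0],:A.shape[1]]=A;C[A.shape[0]:,:390]=B;C[A.shape[0]:,400:736]=B2
cv2.imwrite('pics/crop0.png',C)
for c,pts in((a,[(230,219),(240,215),(205,262),(270,235),(314,215),(325,222)]),(b,[(335,212),(357,221),(340,205),(310,190),(250,170)])):
    h=cv2.cvtColor(c['image'],cv2.COLOR_BGR2HSV)
    print([h[v,u].tolist() for u,v in pts])
E
python3 m.py
```

```text
[[20, 110, 245], [23, 84, 195], [19, 120, 245], [108, 5, 249], [102, 5, 249], [100, 6, 247]]
[[17, 133, 161], [17, 134, 160], [17, 135, 160], [100, 9, 176], [105, 9, 174]]
```

View pics/crop0.png

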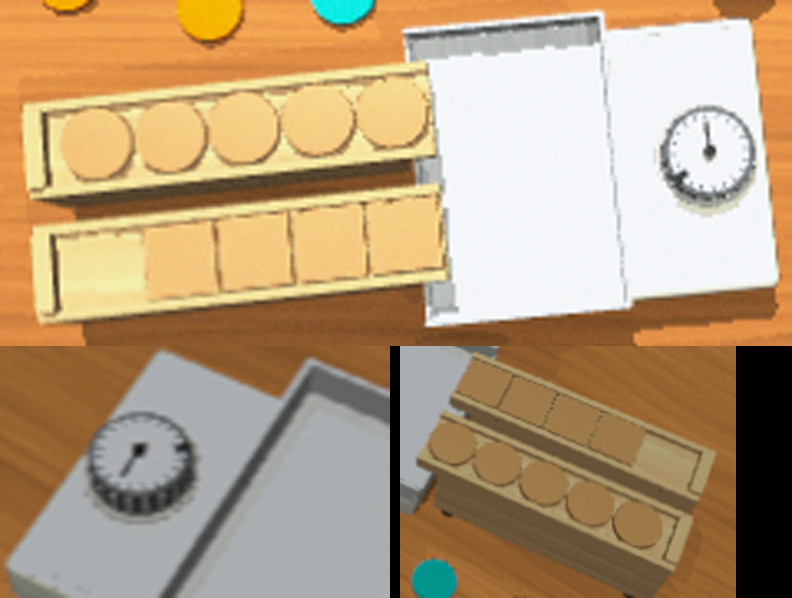

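The crop confirms it: five plain discs in the upper lane and four squares in the lower one. The zero mark is at the lower-left of the dial, crop (679,178), the pointer tip at (707,122) and the hub at (709,152).

```bash
cat > m2.py <<'E'
from h import *
a=load('top0');b=load('scene0')
t=lambda x,y:(110+(x+.5)/3.3-.5,185+(y+.5)/3.3-.5)
s=lambda x,y:(225+(x+.5)/3.9-.5,140+(y-346+.5)/3.877-.5)
s2=lambda x,y:(310+(x-400+.5)/2.1-.5,165+(y-346+.5)/2.1-.5)
D=[tri([(a,t(*p)),(b,s2(*q))]) for p,q in zip([(392,114),(318,120),(245,128),(171,137),(97,144)],[(452,444),(498,464),(545,484),(590,504),(637,524)])]
print('discs',np.round(D,4)); 
H=tri([(a,t(709,152)),(b,s(138,450))]);M=tri([(a,t(679,178)),(b,s(183,449))])
print('hub',H.round(4),'mark',M.round(4))
z=np.mean([d[2] for d in D]); 
hub=onz(a,[t(709,152)],.068)[0];mk=onz(a,[t(679,178)],.066)[0];tip=onz(a,[t(707,122)],.068)[0]
hb=onz(b,[s(138,450)],.068)[0];mkb=onz(b,[s(183,449)],.066)[0];tb=onz(b,[s(122,474)],.068)[0]
an=lambda p:np.arctan2(p[1],p[0])
print('hub top/scene',hub.round(4),hb.round(4))
print('bezel',an(mk-hub)-an(tip-hub),an(mkb-hb)-an(tb-hb),'tip dir',an(tip-hub),an(tb-hb))
C=onz(a,[t(*p) for p in[(427,63),(436,155),(23,104),(30,198),(438,183),(448,280)]],z-.001)
print('rack corners',C.round(4)); v=C[0]-C[2];print('lane dir -y yaw',an(v), 'y yaw-90',an(-v)-np.pi/2)
v=D[4]-D[0];print('disc line yaw-90',an(v)-np.pi/2)
st=read_state();print(st['tool_pos'],np.round(st['orientation'],3),st['time_s'],st['grip_width'])
E
python3 m2.py
```

```text
discs [[0.5888 0.0187 0.0942]
 [0.5843 0.0659 0.0954]
 [0.5788 0.1126 0.0954]
 [0.5732 0.1585 0.0949]
 [0.5684 0.2045 0.0967]]
hub [ 0.5681 -0.1832  0.0689] mark [ 0.5515 -0.1638  0.0654]
hub top/scene [ 0.5682 -0.1831  0.068 ] [ 0.5677 -0.1837  0.068 ]
bezel 2.2250972046605515 2.120708204888197 tip dir 0.05895210405115913 0.11814987789154456
rack corners [[ 0.6213 -0.0026  0.0943]
 [ 0.5628 -0.0091  0.0943]
 [ 0.5939  0.2535  0.0943]
 [ 0.5343  0.2463  0.0943]
 [ 0.5451 -0.0106  0.0943]
 [ 0.4846 -0.0177  0.0943]]
lane dir -y yaw -1.4643159376660315 y yaw-90 0.10648038912886526
disc line yaw-90 0.10913310166738466
[ 0.25040345 -0.59921283  0.20465913] [[ 0.923  0.386 -0.001]
 [ 0.386 -0.923  0.002]
 [-0.    -0.002 -1.   ]] 0.1 0.09427505203268252
```

Call:
{"op": "move_arm", "data": {"plan": [[[0.956,-0.55,0,0,0,0],[0.956,-0.55,0,0,0,0],[0.956,-0.55,0,0,0,0],[0.956,-0.55,0,0,0,0],[0.956,-0.55,0,0,0,0],[0.956,-0.55,0,0,0,0],[0.956,-0.55,0,0,0,0],[0.956,-0.55,0,0,0,0],[0.956,-0.55,0,0,0,0],[0.956,-0.55,0,0,0,0],[0.956,-0.55,0,0,0,0],[0.956,-0.55,0,0,0,0],[0.956,-0.55,0,0,0,0],[0.956,-0.55,0,0,0,0],[0.956,-0.55,0,0,0,0],[0.956,-0.55,0,0,0,0],[0.956,-0.55,0,0,0,0],[0.956,-0.55,0,0,0,0],[0.956,-0.55,0,0,0,0]]], "hand": -0.6}}

```text
time_s: 2.0
tool_pos: [0.5692, -0.1826, 0.2051]
orientation: [[0.923, 0.386, -0.001], [0.386, -0.923, 0.0], [-0.001, -0.0, -1.0]]
contact_force: [0.5, -0.4, 0.3]
grip_width: 0.0752
gripper_force: 0.0
```

Call:
{"op": "move_arm", "data": {"plan": [[[0,0,0,0,0,-0.044],[0,0,0,0,0,-0.044],[0,0,0,0,0,-0.044],[0,0,0,0,0,-0.044],[0,0,0,0,0,-0.044],[0,0,0,0,0,-0.044],[0,0,0,0,0,-0.044],[0,0,0,0,0,-0.044],[0,0,0,0,0,-0.044],[0,0,0,0,0,-0.044],[0,0,0,0,0,-0.044],[0,0,0,0,0,-0.044],[0,0,0,0,0,0],[0,0,0,0,0,0]]]}}

```text
time_s: 3.4
tool_pos: [0.5686, -0.1838, 0.2052]
orientation: [[-0.462, 0.887, -0.001], [0.887, 0.462, 0.0], [0.001, -0.0, -1.0]]
contact_force: [0.2, -0.5, -0.9]
grip_width: 0.0752
gripper_force: 0.0
```

```bash
cat > loc.py <<'E'
from h import *
import sys
def to(p,s=None):
    s=s or read_state(); R=np.array(s['orientation']); return (R.T@(np.array(p)-np.array(s['tool_pos']))/.025).round(3)
def info():
    s=read_state();R=np.array(s['orientation']);print('t',s['time_s'],'tcp',np.round(s['tool_pos'],4),'yaw',np.degrees(np.arctan2(R[1,0],R[0,0])).round(2),'z',R[:,2].round(3),'F',np.round(s['contact_force'],1),'w',s['grip_width'],'j',np.round(s['joint_pos'],2));return s
E
python3 -c "
from loc import *
s=info();c=snap('wrist','w1');print(to([.568,-.1834,.2]));print(c['cam_to_world'].round(3),proj(c,[[.568,-.1834,.068],[.589,.0187,.0952]]))"
```

```text
t 3.4 tcp [ 0.5686 -0.1838  0.2052] yaw 117.51 z [-0.001  0.    -1.   ] F [ 0.2 -0.5 -0.9] w 0.07515556512708359 j [ 0.54  0.58 -0.43  1.66  0.28  0.96  0.48]
[ 0.025 -0.02   0.211]
[[ 0.888  0.441  0.132  0.531]
 [ 0.46  -0.851 -0.254 -0.108]
 [ 0.     0.286 -0.958  0.385]
 [ 0.     0.     0.     1.   ]] [[276.6351877  198.65451823]
 [417.04903911   0.44704924]]
```

View pics/w1.png

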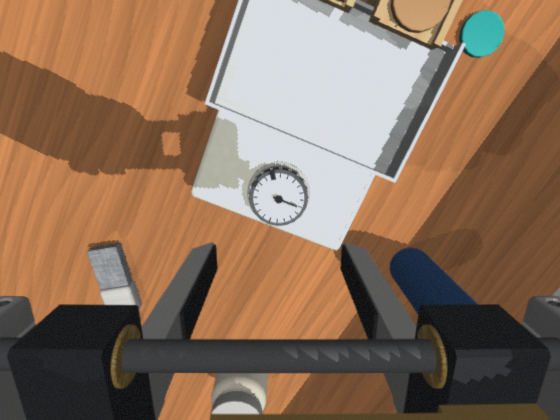

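```bash
python3 -c "
from loc import *
c=load('w1')
g=cv2.resize(c['image'][155:240,235:325],(810,765),interpolation=cv2.INTER_CUBIC)[:600]
gray=cv2.cvtColor(c['image'],cv2.COLOR_BGR2GRAY)
H=onz(c,[(279,198.5)],.068)[0];print(H)
# dark profile on circle radius 23.5-27mm about hub vs world angle
import numpy as np
A=np.radians(np.arange(0,360,3))
for r,z in((.025,.066),(.018,.068)):
    v=[]
    for q in (-.0015,0,.0015):
        P=np.c_[H[0]+(r+q)*np.cos(A),H[1]+(r+q)*np.sin(A),0*A+z]
        v.append(cv2.remap(gray,proj(c,P).astype(np.float32)[None],None,cv2.INTER_LINEAR)[0])
    v=np.mean(v,0);print(r,[(int(round(np.degrees(A[i]))),int(v[i])) for i in np.argsort(v)[:12]])
"
```

```text
[ 0.57005254 -0.18215306  0.068     ]
0.025 [(135, 54), (132, 55), (129, 83), (138, 93), (42, 134), (78, 136), (273, 137), (60, 138), (327, 142), (345, 143), (96, 147), (24, 148)]
0.018 [(3, 116), (6, 139), (0, 159), (9, 183), (357, 205), (12, 211), (132, 214), (129, 214), (135, 215), (138, 217), (126, 218), (141, 218)]
```

Call:
{"op": "move_arm", "data": {"plan": [[[0,0,0.89,0,0,0],[0,0,0.89,0,0,0],[0,0,0.89,0,0,0],[0,0,0.89,0,0,0],[0,0,0.89,0,0,0],[0,0,0.89,0,0,0],[0,0,0.86,0,0,0],[0,0,0,0,0,0]]]}}

```text
time_s: 4.25
tool_pos: [0.5667, -0.1831, 0.0479]
orientation: [[-0.464, 0.886, -0.005], [0.886, 0.464, 0.001], [0.003, -0.004, -1.0]]
contact_force: [-0.9, 0.3, -0.2]
grip_width: 0.0754
gripper_force: 0.0
```

Call:
{"op": "move_arm", "data": {"plan": [[[0,0,0,0,0,0],[0,0,0,0,0,0],[0,0,0,0,0,0],[0,0,0,0,0,0],[0,0,0,0,0,0]]], "hand": 1, "grip_force": 15}}

```text
time_s: 4.75
tool_pos: [0.5687, -0.1843, 0.0515]
orientation: [[-0.465, 0.886, 0.0], [0.886, 0.465, -0.001], [-0.001, -0.0, -1.0]]
contact_force: [-3.1, -0.6, 6.6]
grip_width: 0.0597
gripper_force: 15.0
```

Call:
{"op": "move_arm", "data": {"plan": [[[0,0,0,0,0,0.0443],[0,0,0,0,0,0.0443],[0,0,0,0,0,0.0443],[0,0,0,0,0,0.0443],[0,0,0,0,0,0.0443],[0,0,0,0,0,0.0443],[0,0,0,0,0,0.0443],[0,0,0,0,0,0.0443],[0,0,0,0,0,0.0443],[0,0,0,0,0,0.0443],[0,0,0,0,0,0.0443],[0,0,0,0,0,0.0443],[0,0,0,0,0,0.0443],[0,0,0,0,0,0.0443],[0,0,0,0,0,0.0443],[0,0,0,0,0,0.0443],[0,0,0,0,0,0],[0,0,0,0,0,0]]]}}

```text
time_s: 6.55
tool_pos: [0.5676, -0.1835, 0.0515]
orientation: [[0.985, -0.172, -0.002], [-0.172, -0.985, 0.001], [-0.002, -0.0, -1.0]]
contact_force: [-6.4, 0.7, 9.5]
grip_width: 0.0594
gripper_force: 15.0
```

Call:
{"op": "move_arm", "data": {"plan": [[[0,0,0,0,0,0],[0,0,0,0,0,0],[0,0,0,0,0,0],[0,0,-1,0,0,0],[0,0,-1,0,0,0],[0,0,-1,0,0,0],[0,0,-1,0,0,0],[0,0,-1,0,0,0],[0,0,-1,0,0,0],[0,0,0,0,0,0],[0,0,0,0,0,0]]], "hand": -0.6}}

```text
time_s: 7.65
tool_pos: [0.5692, -0.1834, 0.2006]
orientation: [[0.985, -0.171, 0.001], [-0.171, -0.985, 0.0], [0.001, -0.0, -1.0]]
contact_force: [0.4, 0.4, -0.9]
grip_width: 0.075
gripper_force: 0.0
```

```bash
cat > chk.py <<'E'
from loc import *
s=info();c=snap('wrist','w2');snap('top','t2')
gray=cv2.cvtColor(c['image'],cv2.COLOR_BGR2GRAY)
H=np.array([.5695,-.1830]);print(proj(c,[[*H,.068]]))
A=np.radians(np.arange(0,360,3))
for r,z in((.025,.066),(.018,.068)):
    v=[]
    for q in (-.0015,0,.0015):
        P=np.c_[H[0]+(r+q)*np.cos(A),H[1]+(r+q)*np.sin(A),0*A+z]
        v.append(cv2.remap(gray,proj(c,P).astype(np.float32)[None],None,cv2.INTER_LINEAR)[0])
    v=np.mean(v,0);print(r,[(int(round(np.degrees(A[i]))),int(v[i])) for i in np.argsort(v)[:9]])
E
python3 chk.py
```

```text
t 7.65 tcp [ 0.5692 -0.1834  0.2006] yaw -9.85 z [ 0.001  0.    -1.   ] F [ 0.4  0.4 -0.9] w 0.07502463684807145 j [ 0.05  0.58  0.35  1.68 -0.24  0.92 -1.26]
[[279.73774938 200.54548248]]
0.025 [(6, 44), (9, 47), (3, 55), (12, 114), (0, 122), (330, 123), (291, 125), (273, 126), (255, 126)]
0.018 [(9, 82), (6, 122), (12, 128), (3, 186), (15, 194), (0, 200), (255, 208), (18, 209), (357, 209)]
```

View pics/w2.png

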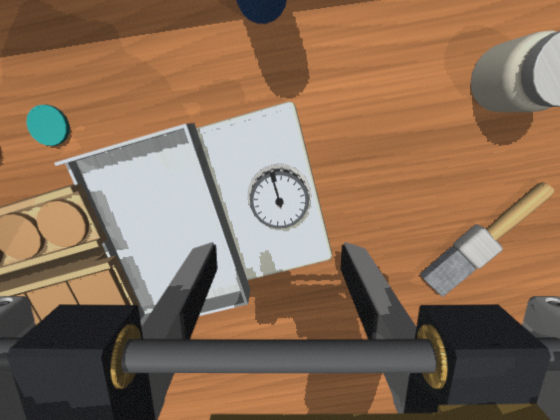

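Call:
{"op": "move_arm", "data": {"plan": [[[0,0,0,0,0,-0.0446],[0,0,0,0,0,-0.0446],[0,0,0,0,0,0]]], "hand": 1, "grip_force": 40}}

```text
time_s: 8.05
tool_pos: [0.5682, -0.1833, 0.1992]
orientation: [[0.994, 0.108, -0.002], [0.108, -0.994, 0.001], [-0.002, -0.001, -1.0]]
contact_force: [-0.1, 0.1, 0.0]
grip_width: 0.055
gripper_force: 0.0
```

```bash
python3 -c "
from loc import *
info();c=load('w2');print(onz(c,[(62,224)],.0955));a=load('top0')
print(to([.588,.0225,.125]))
print(tri([(c,(62,224)),(a,(228.4,219.2)),(load('scene0'),(334.5,211.5))]))
print(proj(c,[[.5888,.0187,.0955]]))
"
```

```text
t 8.05 tcp [ 0.5682 -0.1833  0.1992] yaw 6.21 z [-0.002  0.001 -1.   ] F [-0.1  0.1  0. ] w 0.05498576564121579 j [ 0.1   0.57  0.27  1.68 -0.18  0.92 -1.03]
[[0.58974446 0.02144974 0.0955    ]]
[ 1.682 -8.094  2.976]
[0.58958053 0.01936861 0.09666811]
[[ 65.08663848 224.46167814]]
```

Call:
{"op": "move_arm", "data": {"plan": [[[0.19,-0.905,0.3,0,0,0],[0.19,-0.905,0.3,0,0,0],[0.19,-0.905,0.3,0,0,0],[0.19,-0.905,0.3,0,0,0],[0.19,-0.905,0.3,0,0,0],[0.19,-0.905,0.3,0,0,0],[0.19,-0.905,0.3,0,0,0],[0.19,-0.905,0.3,0,0,0],[0.19,-0.905,0.3,0,0,0],[0,0,0.35,0,0,0],[0,0,0.35,0,0,0],[0,0,0,0,0,0],[0,0,0,0,0,0]]]}}

```text
time_s: 9.35
tool_pos: [0.5892, 0.0215, 0.1152]
orientation: [[0.994, 0.105, -0.001], [0.105, -0.994, -0.001], [-0.001, 0.001, -1.0]]
contact_force: [-0.1, 0.7, -0.1]
grip_width: 0.0006
gripper_force: 0.0
```

```bash
python3 -c "
from loc import *
info();print(to([.5885,.024,.0965]))
"
```

```text
t 9.35 tcp [0.5892 0.0215 0.1152] yaw 6.01 z [-0.001 -0.001 -1.   ] F [-0.1  0.7 -0.1] w 0.0006183250413814149 j [-0.24  0.67  0.25  1.78 -0.23  0.72 -1.34]
[-0.017 -0.102  0.749]
```

Descend to just above the disc, then in 1 mm steps.

Call:
{"op": "move_arm", "data": {"plan": [[[0,-0.1,0.2,0,0,0],[0,0,0.2,0,0,0],[0,0,0.16,0,0,0],[0,0,0.06,0,0,0],[0,0,0.04,0,0,0],[0,0,0.04,0,0,0],[0,0,0,0,0,0]]]}}

```text
time_s: 10.05
tool_pos: [0.589, 0.0258, 0.1002]
orientation: [[0.994, 0.108, 0.0], [0.108, -0.994, 0.001], [0.0, -0.001, -1.0]]
contact_force: [-5.3, 0.1, 18.4]
grip_width: 0.0001
gripper_force: 8.8
```

Call:
{"op": "move_arm", "data": {"plan": [[[0,0,0.04,0,0,0],[0,0,0.04,0,0,0],[0,0,0,0,0,0]]]}}

```text
time_s: 10.35
tool_pos: [0.5891, 0.0258, 0.1001]
orientation: [[0.994, 0.107, 0.001], [0.107, -0.994, 0.001], [0.001, -0.001, -1.0]]
contact_force: [-9.0, 0.3, 30.4]
grip_width: 0.0007
gripper_force: 15.7
```

Call:
{"op": "move_arm", "data": {"plan": [[[0,0.2,-0.04,0,0,0],[0,0.4,0,0,0,0],[0,0.5,0,0,0,0],[0,0.7,0,0,0,0],[0,0.7,0,0,0,0],[0,0,-0.4,0,0,0],[0,0,-0.8,0,0,0],[0,0,0,0,0,0]]]}}

```text
time_s: 11.15
tool_pos: [0.5977, -0.036, 0.1292]
orientation: [[0.994, 0.108, 0.004], [0.108, -0.994, 0.0], [0.004, 0.0, -1.0]]
contact_force: [-0.0, -0.0, 0.4]
grip_width: 0.0003
gripper_force: 0.0
```

```bash
python3 -c "
from loc import *
info();c=snap('wrist','w3');d=snap('scene','s3')
i=np.zeros((420,800,3),np.uint8);i[:,:560]=c['image'];i[:200,560:]=cv2.resize(d['image'][125:275,230:410],(240,200));t=snap('top','t3');i[210:410,560:]=cv2.resize(t['image'][180:290,190:322],(240,200));cv2.imwrite('pics/v3.png',i)
"
```

```text
t 11.15 tcp [ 0.5977 -0.036   0.1292] yaw 6.18 z [ 0.004  0.    -1.   ] F [-0.  -0.   0.4] w 0.00025043735763419564 j [-0.14  0.66  0.24  1.75 -0.22  0.76 -1.25]
```

View pics/v3.png

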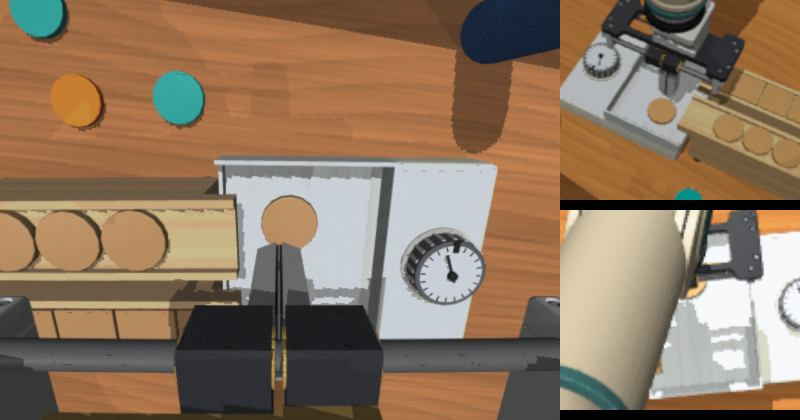

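Disc 1 lies in the pan (wrist px 289,222). Discs 2 and 3 are still in the lane (135,240 and 68,241), and the bezel is still at zero.

```bash
python3 -c "
from loc import *
c=load('w3');P=onz(c,[(135,240),(68,241)],.100);print(P);print(onz(c,[(289,222)],.064),onz(c,[(238,238)],.099))
u=np.array([-.108,.994,0]);print(to(P[0]+u*.004+[0,0,.015]))
"
```

```text
[[0.58699803 0.06478644 0.1       ]
 [0.5811253  0.11194228 0.1       ]]
[[ 0.59955121 -0.04289154  0.064     ]] [[ 0.5957439  -0.00645711  0.099     ]]
[ 0.096 -4.186  0.463]
```

Call:
{"op": "move_arm", "data": {"plan": [[[0.01,-0.84,0.1,0,0,0],[0.01,-0.84,0.1,0,0,0],[0.01,-0.84,0.1,0,0,0],[0.01,-0.84,0.1,0,0,0],[0.01,-0.84,0.1,0,0,0],[0,0,0,0,0,0],[0,0,0,0,0,0],[0,0,0.2,0,0,0],[0,0,0.2,0,0,0],[0,0,0.14,0,0,0],[0,0,0.06,0,0,0],[0,0,0.06,0,0,0],[0,0,0.06,0,0,0],[0,0,0.04,0,0,0],[0,0,0,0,0,0]]]}}

```text
time_s: 12.8
tool_pos: [0.5858, 0.067, 0.1]
orientation: [[0.994, 0.106, 0.001], [0.106, -0.994, 0.001], [0.001, -0.001, -1.0]]
contact_force: [-10.9, -1.5, 36.4]
grip_width: 0.0007
gripper_force: 17.9
```

Call:
{"op": "move_arm", "data": {"plan": [[[0,0.15,-0.07,0,0,0],[0,0.3,0,0,0,0],[0,0.5,0,0,0,0],[0,0.6,0,0,0,0],[0,0.6,0,0,0,0],[0,0.7,0,0,0,0],[0,0.7,0,0,0,0],[0,0.7,0,0,0,0],[0,0,-0.4,0,0,0],[0,0,-0.8,0,0,0],[0,0,0,0,0,0]]]}}

```text
time_s: 13.9
tool_pos: [0.599, -0.0372, 0.1295]
orientation: [[0.994, 0.107, 0.004], [0.107, -0.994, 0.0], [0.004, 0.0, -1.0]]
contact_force: [0.7, 0.6, 0.4]
grip_width: 0.0003
gripper_force: 0.0
```

```bash
python3 -c "
from loc import *
info();c=snap('wrist','w4');d=snap('scene','s4')
i=np.zeros((420,800,3),np.uint8);i[:,:560]=c['image'];i[:200,560:]=cv2.resize(d['image'][125:275,230:410],(240,200));cv2.imwrite('pics/v4.png',i)
"
```

```text
t 13.9 tcp [ 0.599  -0.0372  0.1295] yaw 6.17 z [ 0.004  0.    -1.   ] F [0.7 0.6 0.4] w 0.00030349198981936983 j [-0.13  0.66  0.24  1.75 -0.21  0.76 -1.25]
```

View pics/v4.png

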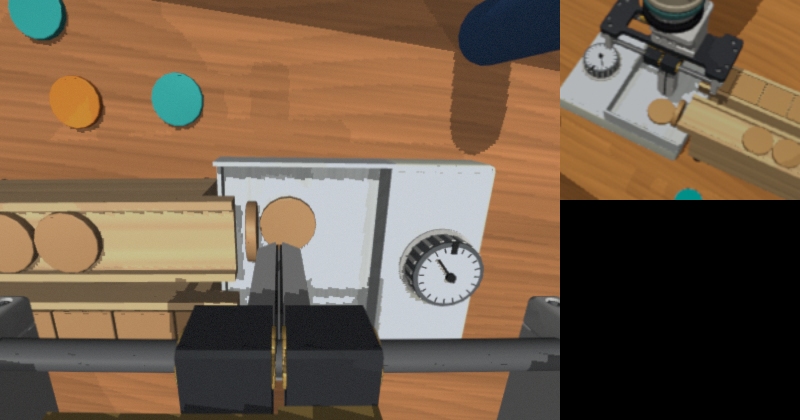

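Disc 2 stopped on edge between the rack end and disc 1 (wrist px 252,232). I'll tip it over onto disc 1 by pushing its upper part with the closed fingers, coming from inside the empty part of the lane.

Call:
{"op": "move_arm", "data": {"plan": [[[-0.01,-0.72,0,0,0,0],[-0.01,-0.72,0,0,0,0],[-0.01,-0.71,0,0,0,0],[0,0,0,0,0,0],[0,0,0.5,0,0,0],[0,0,0.5,0,0,0],[0,0,0.3,0,0,0],[0,0,0,0,0,0]]]}}

```text
time_s: 14.8
tool_pos: [0.5899, 0.0148, 0.0932]
orientation: [[0.994, 0.106, -0.002], [0.106, -0.994, -0.001], [-0.002, 0.0, -1.0]]
contact_force: [0.1, 0.5, -0.9]
grip_width: 0.0006
gripper_force: 0.0
```

Call:
{"op": "move_arm", "data": {"plan": [[[0,0.2,0,0,0,0],[0,0.2,0,0,0,0],[0,0.2,0,0,0,0],[0,0.25,0,0,0,0],[0,0.25,0,0,0,0],[0,0.25,0,0,0,0],[0,0.25,0,0,0,0],[0,0.3,0,0,0,0],[0,0.3,0,0,0,0],[0,0,0,0,0,0]]]}}

```text
time_s: 15.8
tool_pos: [0.5968, -0.0406, 0.0948]
orientation: [[0.994, 0.106, 0.0], [0.106, -0.994, -0.001], [0.0, 0.001, -1.0]]
contact_force: [0.4, -0.2, 0.2]
grip_width: 0.0
gripper_force: 0.0
```

```bash
python3 -c "
from loc import *
info();c=snap('wrist','w5');d=snap('scene','s5')
i=np.zeros((420,800,3),np.uint8);i[:,:560]=c['image'];i[:200,560:]=cv2.resize(d['image'][125:275,230:410],(240,200));cv2.imwrite('pics/v5.png',i)
"
```

```text
t 15.8 tcp [ 0.5968 -0.0406  0.0948] yaw 6.07 z [ 0.    -0.001 -1.   ] F [ 0.4 -0.2  0.2] w 3.3347885717916414e-05 j [-0.12  0.7   0.22  1.77 -0.22  0.69 -1.24]
```

View pics/v5.png

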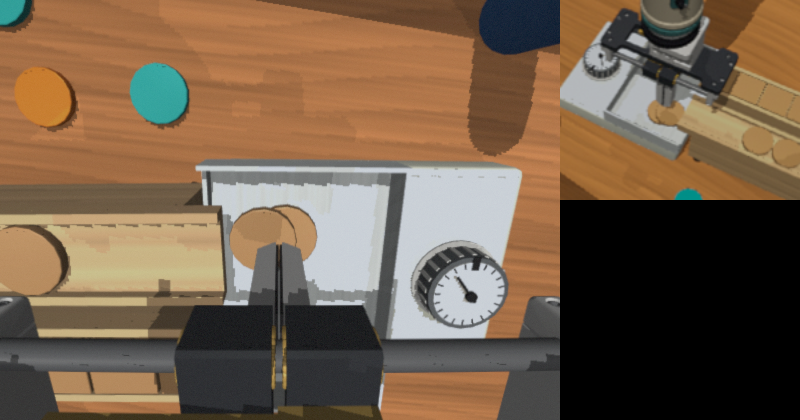

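Disc 2 now lies on disc 1 (wrist px 263,240 on 288,236). I'll press lightly on the overlap and drag both aside, out of the way of disc 3.

```bash
python3 -c "
from loc import *
c=load('w5');P=onz(c,[(263,240),(288,236),(274,238)],.071);print(P)
print(to(P[2])); print('floor front wall',onz(c,[(388,240),(378,250)],.060), 'rack edge',onz(c,[(225,250)],.097))
"
```

```text
[[ 0.59775046 -0.02852552  0.071     ]
 [ 0.60237457 -0.04500909  0.071     ]
 [ 0.59996278 -0.03577602  0.071     ]]
[ 0.143 -0.105  0.949]
floor front wall [[ 0.60243985 -0.11728159  0.06      ]
 [ 0.59406964 -0.11163157  0.06      ]] rack edge [[ 0.59963898 -0.0067843   0.097     ]]
```

Call:
{"op": "move_arm", "data": {"plan": [[[0.1,-0.05,0.4,0,0,0],[0,0,0.4,0,0,0],[0,0,0.2,0,0,0],[0,0,0.1,0,0,0],[0,0,0.1,0,0,0],[0,0,0.06,0,0,0],[0,0,0,0,0,0]]]}}

```text
time_s: 16.6
tool_pos: [0.5985, -0.0364, 0.0668]
orientation: [[0.994, 0.108, -0.001], [0.108, -0.994, 0.002], [-0.0, -0.002, -1.0]]
contact_force: [-8.6, 1.8, 30.5]
grip_width: 0.0006
gripper_force: 15.5
```

Call:
{"op": "move_arm", "data": {"plan": [[[0,0.05,-0.07,0,0,0],[-0.2,0.1,0,0,0,0],[-0.3,0.1,0,0,0,0],[-0.3,0.1,0,0,0,0],[-0.3,0.1,0,0,0,0],[-0.3,0.1,0,0,0,0],[-0.3,0.1,0,0,0,0],[-0.3,0.1,0,0,0,0],[-0.2,0,0,0,0,0],[0,0,0,0,0,0],[0,0,-0.3,0,0,0],[0,0,-0.8,0,0,0],[0,0,-0.8,0,0,0],[0,0,-0.7,0,0,0],[0,0,0,0,0,0]]]}}

```text
time_s: 18.1
tool_pos: [0.5485, -0.0618, 0.1323]
orientation: [[0.994, 0.108, 0.005], [0.108, -0.994, -0.0], [0.005, 0.001, -1.0]]
contact_force: [-0.2, 0.5, 0.1]
grip_width: 0.0003
gripper_force: 0.0
```

```bash
python3 -c "
from loc import *
info();c=snap('wrist','w6');d=snap('scene','s6')
i=np.zeros((420,800,3),np.uint8);i[:,:560]=c['image'];i[:200,560:]=cv2.resize(d['image'][125:275,230:410],(240,200));cv2.imwrite('pics/v6.png',i)
"
```

```text
t 18.1 tcp [ 0.5485 -0.0618  0.1323] yaw 6.21 z [ 0.005 -0.    -1.   ] F [-0.2  0.5  0.1] w 0.00034675297734339174 j [-0.09  0.59  0.23  1.88 -0.2   0.69 -1.2 ]
```

View pics/v6.png

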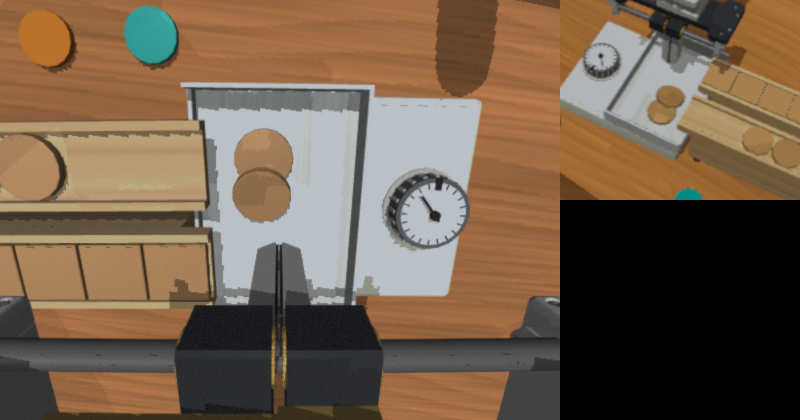

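Disc 1 is at wrist px (264,157), with disc 2 (262,194) partly on it. The gap to the rack end is about 22 mm. I'll drag disc 1 further from the rack, to free the landing spot.

```bash
python3 -c "
from loc import *
c=load('w6');P=onz(c,[(264,157),(262,194),(265,147)],.064);print(P)
print(to(P[2]+[0,0,.016])); print('wall',onz(c,[(350,150)],.060))
"
```

```text
[[ 0.59949136 -0.04389511  0.064     ]
 [ 0.57035644 -0.04506324  0.064     ]
 [ 0.60709476 -0.04393701  0.064     ]]
[ 2.48  -0.436  2.001]
wall [[ 0.61144896 -0.109404    0.06      ]]
```

Call:
{"op": "move_arm", "data": {"plan": [[[0.83,-0.15,0.3,0,0,0],[0.83,-0.15,0.3,0,0,0],[0.84,-0.15,0.4,0,0,0],[0,0,0.5,0,0,0],[0,0,0.5,0,0,0],[0,0,0.4,0,0,0],[0,0,0.25,0,0,0],[0,0,0.14,0,0,0],[0,0,0.08,0,0,0],[0,0,0,0,0,0]]]}}

```text
time_s: 19.2
tool_pos: [0.6063, -0.0442, 0.0593]
orientation: [[0.994, 0.107, -0.001], [0.107, -0.994, 0.0], [-0.001, -0.0, -1.0]]
contact_force: [-4.2, -0.7, 6.2]
grip_width: 0.0007
gripper_force: 3.3
```

Call:
{"op": "move_arm", "data": {"plan": [[[0,0,0.06,0,0,0],[0,0.1,0.02,0,0,0],[0,0.2,0,0,0,0],[0,0.25,0,0,0,0],[0,0.25,0,0,0,0],[0,0.25,0,0,0,0],[0,0.25,0,0,0,0],[0,0,0,0,0,0],[0,0,-0.3,0,0,0],[0,0,-0.8,0,0,0],[0,0,-0.8,0,0,0],[0,0,-0.8,0,0,0],[0,0,0,0,0,0]]]}}

```text
time_s: 20.5
tool_pos: [0.6129, -0.0772, 0.1267]
orientation: [[0.994, 0.107, 0.006], [0.107, -0.994, -0.001], [0.006, 0.002, -1.0]]
contact_force: [0.4, -0.3, -0.7]
grip_width: 0.0003
gripper_force: 0.0
```

```bash
cat > see.py <<'E'
from loc import *
s=info();n=sys.argv[1];c=snap('wrist',n)
hsv=cv2.cvtColor(c['image'],cv2.COLOR_BGR2HSV)
# tan blobs inside pan, and in the round lane
m=cv2.inRange(hsv,(8,70,60),(20,170,255))
O=np.array([.5906,-.0588]);ex=np.array([.994,.107]);ey=np.array([-.107,.994])
E
python3 - <<'E'
import sys;sys.argv=['',"w7"]
exec(open('see.py').read())
# pan floor polygon: between wall y=-.110 and rack edge -.007, x from lane line
q=lambda x,y:np.array([.5985-.107*0,-.0065])+x*ex+y*ey
poly=proj(c,[[*q(x,y),.058] for x,y in((-.10,-.1),(.045,-.1),(.045,-.008),(-.10,-.008))])
M=np.zeros_like(m);cv2.fillPoly(M,[poly.astype(np.int32)],255);mm=m&M
for k in cv2.findContours(mm,cv2.RETR_EXTERNAL,cv2.CHAIN_APPROX_SIMPLE)[0]:
    if cv2.contourArea(k)>150: 
        b=cv2.boundingRect(k);print(b,cv2.contourArea(k),onz(c,[(b[0]+b[2]/2,b[1]+b[3]/2),(b[0],b[1]+b[3]/2),(b[0]+b[2]/2,b[1])],.064).round(4).tolist())
E
```

```text
t 20.5 tcp [ 0.6129 -0.0772  0.1267] yaw 6.15 z [ 0.006 -0.001 -1.   ] F [ 0.4 -0.3 -0.7] w 0.0002647285827084734 j [-0.06  0.68  0.23  1.7  -0.2   0.78 -1.2 ]
(218, 206, 66, 85) 3120.0 [[0.5899, -0.0559, 0.064], [0.5871, -0.0293, 0.064], [0.6257, -0.053, 0.064]]
```

Run:
```python
from loc import *
c=load('w7');hsv=cv2.cvtColor(c['image'],cv2.COLOR_BGR2HSV);m=cv2.inRange(hsv,(8,70,60),(20,170,255))
for v in range(208,292,8):
    u=np.flatnonzero(m[v,212:300])+212
    if len(u): print(v,u[0],u[-1],onz(c,[(u[0],v),(u[-1],v)],.064).round(3)[:,:2].tolist())
# lane: disc 3 location
r=c['image'];print(proj(c,[[.581,.112,.1]]))
for v in (225,235,245): print([int(hsv[v,u,1]) for u in range(0,120,8)])
```

```text
208 245 265 [[0.624, -0.048], [0.625, -0.064]]
216 234 277 [[0.616, -0.04], [0.62, -0.074]]
224 230 281 [[0.609, -0.038], [0.613, -0.078]]
232 228 283 [[0.602, -0.036], [0.607, -0.08]]
240 230 282 [[0.596, -0.038], [0.6, -0.08]]
248 229 279 [[0.589, -0.038], [0.593, -0.078]]
256 221 255 [[0.581, -0.032], [0.584, -0.06]]
264 218 254 [[0.573, -0.03], [0.576, -0.059]]
272 218 252 [[0.566, -0.03], [0.569, -0.058]]
280 223 251 [[0.559, -0.035], [0.562, -0.058]]
288 234 250 [[0.553, -0.045], [0.554, -0.058]]
[[  9.22862087 256.87013127]]
[87, 88, 87, 90, 88, 89, 87, 89, 92, 89, 93, 90, 90, 97, 97]
[119, 120, 116, 113, 104, 90, 88, 89, 87, 87, 89, 87, 88, 86, 89]
[116, 118, 117, 118, 118, 106, 85, 87, 86, 85, 86, 88, 84, 87, 86]
```

Call:
{"op": "move_arm", "data": {"plan": [[[0,-0.42,0.3,0,0,0],[0,-0.43,0.4,0,0,0],[0,0,0.6,0,0,0],[0,0,0.6,0,0,0],[0,0,0.4,0,0,0],[0,0,0.2,0,0,0],[0,0,0.14,0,0,0],[0,0,0.08,0,0,0],[0,0,0.04,0,0,0],[0,0,0,0,0,0]]]}}

```text
time_s: 21.55
tool_pos: [0.6074, -0.0546, 0.0588]
orientation: [[0.994, 0.107, -0.001], [0.107, -0.994, 0.002], [-0.001, -0.002, -1.0]]
contact_force: [-11.2, 2.0, 32.9]
grip_width: 0.0008
gripper_force: 16.4
```

Call:
{"op": "move_arm", "data": {"plan": [[[0,0.1,0,0,0,0],[0,0.15,0,0,0,0],[0,0.2,0,0,0,0],[0,0.2,0,0,0,0],[0,0.2,0,0,0,0],[0,0.15,0,0,0,0],[0,0,0,0,0,0],[0,0,-0.3,0,0,0],[0,0,-0.8,0,0,0],[0,0,-0.8,0,0,0],[0,-0.5,-0.8,0,0,0],[0,-1,0,0,0,0],[0,-1,0,0,0,0],[0,-1,0,0,0,0],[0,0,0,0,0,0]]]}}

```text
time_s: 23.05
tool_pos: [0.6015, 0.0117, 0.122]
orientation: [[0.994, 0.113, -0.0], [0.113, -0.994, 0.003], [-0.0, -0.003, -1.0]]
contact_force: [0.2, 0.1, -0.8]
grip_width: 0.0003
gripper_force: 0.0
```

Run:
```python
from loc import *
s=info();c=snap('wrist','w8');hsv=cv2.cvtColor(c['image'],cv2.COLOR_BGR2HSV);m=cv2.inRange(hsv,(8,70,60),(20,170,255))
for y in np.arange(.63,.53,-.008):
    p=proj(c,[[y,t,.064] for t in np.arange(-.012,-.115,-.002)]); 
    o=[m[int(round(b)),int(round(a))]>0 if 0<=b<420 and 0<=a<560 else False for a,b in p];print(round(y,3),''.join('#' if k else '.' for k in o))
# lane: disc3 leading edge
u=np.array([-.108,.994]);
for off in(-.005,.005):
    p=proj(c,[[.5952+off+u[0]*t,-.006+u[1]*t,.1] for t in np.arange(.02,.17,.004)]);print([int(hsv[int(b),int(a),1]) if 0<=b<420 and 0<=a<560 else -1 for a,b in p])
```

```text
t 23.05 tcp [0.6015 0.0117 0.122 ] yaw 6.49 z [-0.     0.003 -1.   ] F [ 0.2  0.1 -0.8] w 0.0002700223237714081 j [-0.21  0.67  0.23  1.74 -0.21  0.75 -1.33]
0.63 ....................................................
0.622 .................###############....................
0.614 ..............#####################.................
0.606 ..............######################................
0.598 ..............######################................
0.59 ...............###################..................
0.582 ...........#####################....................
0.574 ..........#######################...................
0.566 ..........#######################...................
0.558 .............##################.....................
0.55 ....................................................
0.542 ....................................................
0.534 ....................................................
[9, 2, 5, 5, 85, 85, 84, 85, 84, 83, 85, 85, 84, 84, 84, 83, 85, 84, 84, 114, 123, 119, 123, 120, 121, 119, 119, 121, 121, 118, 120, 118, 119, 121, 123, 117, 118, 120]
[6, 2, 2, 38, 85, 86, 86, 86, 86, 86, 87, 87, 86, 85, 86, 87, 85, 87, 85, 92, 118, 121, 118, 120, 120, 120, 120, 118, 120, 119, 118, 116, 123, 120, 120, 120, 118, 118]
```

Call:
{"op": "move_arm", "data": {"plan": [[[0.01,0.7,0,0,0,0],[0.01,0.72,0.2,0,0,0],[0,0,0.3,0,0,0],[0,0,0,0,0,0],[0,0,0,0,0,0]]]}}

```text
time_s: 23.6
tool_pos: [0.6058, -0.0276, 0.1093]
orientation: [[0.994, 0.108, -0.001], [0.108, -0.994, 0.001], [-0.001, -0.001, -1.0]]
contact_force: [-0.4, -0.1, 0.2]
grip_width: 0.0007
gripper_force: 0.0
```

```bash
python3 -c "
from loc import *
info();print(to([.6055,-.0232,.0595]))
"
```

```text
t 23.6 tcp [ 0.6058 -0.0276  0.1093] yaw 6.19 z [-0.001  0.001 -1.   ] F [-0.4 -0.1  0.2] w 0.0007435952174820147 j [-0.14  0.69  0.22  1.74 -0.21  0.74 -1.27]
[ 0.009 -0.175  1.993]
```

Call:
{"op": "move_arm", "data": {"plan": [[[0,-0.16,0,0,0,0],[0,0,0.5,0,0,0],[0,0,0.5,0,0,0],[0,0,0.4,0,0,0],[0,0,0.3,0,0,0],[0,0,0.2,0,0,0],[0,0,0.08,0,0,0],[0,0,0,0,0,0]]]}}

```text
time_s: 24.4
tool_pos: [0.6056, -0.0242, 0.06]
orientation: [[0.994, 0.108, -0.0], [0.108, -0.994, -0.0], [-0.0, 0.0, -1.0]]
contact_force: [-0.2, -0.0, 0.0]
grip_width: 0.0007
gripper_force: 0.0
```

Call:
{"op": "move_arm", "data": {"plan": [[[0,0,0.05,0,0,0],[0,0.2,0,0,0,0],[0,0.2,0,0,0,0],[0,0.2,0,0,0,0],[0,0.2,0,0,0,0],[0,0.2,0,0,0,0],[0,0.1,0,0,0,0],[0,-0.2,-0.3,0,0,0],[0,-0.5,-0.8,0,0,0],[0,-0.5,-0.8,0,0,0],[0,-1,-0.4,0,0,0],[0,-1,0,0,0,0],[0,-1,0,0,0,0],[0,-1,0,0,0,0],[0,-0.8,0,0,0,0],[0,0,0,0,0,0],[0,0,0,0,0,0]]]}}

```text
time_s: 26.1
tool_pos: [0.5925, 0.0976, 0.1168]
orientation: [[0.994, 0.109, 0.0], [0.109, -0.994, -0.0], [0.0, 0.001, -1.0]]
contact_force: [0.5, -0.8, -0.5]
grip_width: 0.001
gripper_force: 0.0
```

```bash
cat > map.py <<'E'
from loc import *
s=info();c=snap(sys.argv[2] if len(sys.argv)>2 else 'wrist',sys.argv[1]);hsv=cv2.cvtColor(c['image'],cv2.COLOR_BGR2HSV);m=cv2.inRange(hsv,(8,70,60),(20,170,255))
for y in np.arange(.63,.53,-.008):
    p=proj(c,[[y,t,.064] for t in np.arange(-.012,-.125,-.002)]); 
    o=[m[int(round(b)),int(round(a))]>0 if 0<=b<420 and 0<=a<560 else False for a,b in p];print(round(y,3),''.join('#' if k else '.' for k in o))
u=np.array([-.108,.994]);
for off in(-.005,.005):
    p=proj(c,[[.5952+off+u[0]*t,-.006+u[1]*t,.1] for t in np.arange(.02,.17,.004)]);print([int(hsv[int(b),int(a),1]) if 0<=b<420 and 0<=a<560 else -1 for a,b in p])
print(to([.5805,.115,.115]))
E
python3 map.py w9
```

```text
t 26.1 tcp [0.5925 0.0976 0.1168] yaw 6.25 z [ 0. -0. -1.] F [ 0.5 -0.8 -0.5] w 0.0010415911393950503 j [-0.36  0.68  0.24  1.75 -0.23  0.74 -1.46]
0.63 .........................................................Traceback (most recent call last):
  File "map.py", line 5, in <module>
    o=[m[int(round(b)),int(round(a))]>0 if 0<=b<420 and 0<=a<560 else False for a,b in p];print(round(y,3),''.join('#' if k else '.' for k in o))
       ~^^^^^^^^^^^^^^^^^^^^^^^^^^^^^
IndexError: index 560 is out of bounds for axis 1 with size 560
```

```bash
sed -i 's/b<420/b<419/g; s/a<560/a<559/g' map.py; python3 map.py w10
```

```text
t 26.15 tcp [0.5927 0.0964 0.1168] yaw 6.15 z [ 0.001 -0.001 -1.   ] F [-0.9 -0.3  0.2] w 0.0005143147090559826 j [-0.36  0.68  0.25  1.75 -0.23  0.74 -1.46]
0.63 .........................................................
0.622 ..........................#############..................
0.614 ###...................######################.............
0.606 .....................#########################...........
0.598 ......................#######################............
0.59 ###................#########################.............
0.582 ...............########################..................
0.574 ..............###########################................
0.566 ................########################.................
0.558 #####.............###################....................
0.55 ########.................................................
0.542 .#.......................................................
0.534 .........................................................
[80, 82, 84, 85, 81, 83, 84, 83, 83, 85, 86, 84, 84, 82, 83, 83, 85, 2, 2, 4, 3, 18, 7, 0, 2, 119, 120, 122, 120, 120, 122, 117, 122, 122, 122, 121, 120, 122]
[86, 85, 86, 84, 85, 83, 86, 83, 85, 85, 83, 84, 86, 83, 85, 85, 85, 85, 2, 2, 2, 95, 11, 5, 5, 120, 120, 121, 121, 124, 123, 89, 120, 120, 120, 119, 122, 120]
[-0.405 -0.812  0.071]
```

Call:
{"op": "move_arm", "data": {"plan": [[[-0.2,-0.42,0,0,0,0],[-0.2,-0.42,0,0,0,0],[0,0,0,0,0,0],[0,0,0.2,0,0,0],[0,0,0.2,0,0,0],[0,0,0.14,0,0,0],[0,0,0.06,0,0,0],[0,0,0.06,0,0,0],[0,0,0.06,0,0,0],[0,0,0.04,0,0,0],[0,0,0,0,0,0]]]}}

```text
time_s: 27.3
tool_pos: [0.5802, 0.1171, 0.1002]
orientation: [[0.994, 0.107, 0.0], [0.107, -0.994, 0.001], [0.0, -0.001, -1.0]]
contact_force: [-5.9, -1.2, 20.2]
grip_width: 0.0004
gripper_force: 10.2
```

Call:
{"op": "move_arm", "data": {"plan": [[[0,0.15,0,0,0,0],[0,0.3,0,0,0,0],[0,0.45,0,0,0,0],[0,0.6,0,0,0,0],[0,0.7,0,0,0,0],[0,0.8,0,0,0,0],[0,0.9,0,0,0,0],[0,1,0,0,0,0],[0,1,0,0,0,0],[0,0.3,-0.3,0,0,0],[0,0,-0.8,0,0,0],[0,-0.5,-0.5,0,0,0],[0,-1,0,0,0,0],[0,-1,0,0,0,0],[0,0,0,0,0,0]]]}}

```text
time_s: 28.8
tool_pos: [0.5895, 0.0324, 0.1375]
orientation: [[0.993, 0.115, -0.001], [0.115, -0.993, 0.004], [-0.0, -0.004, -1.0]]
contact_force: [0.6, 0.1, -0.3]
grip_width: 0.0001
gripper_force: 0.0
```

```bash
python3 map.py w11
python3 - <<'E'
from loc import *
c=load('w11');d=snap('scene','s11')
i=np.zeros((420,800,3),np.uint8);i[:,:560]=c['image'];i[:200,560:]=cv2.resize(d['image'][125:275,230:410],(240,200));t=snap('top','t11');i[210:410,560:]=cv2.resize(t['image'][180:290,190:322],(240,200));cv2.imwrite('pics/v11.png',i)
E
```

```text
t 28.8 tcp [0.5895 0.0324 0.1375] yaw 6.62 z [-0.001  0.004 -1.   ] F [ 0.6  0.1 -0.3] w 8.177849666701433e-05 j [-0.25  0.64  0.23  1.76 -0.2   0.77 -1.37]
0.63 .........................................................
0.622 ...........................############..................
0.614 #.......................####################.............
0.606 ####..................########################...........
0.598 ######.................######################............
0.59 ######.............########################..............
0.582 #######.........######################...................
0.574 #######........########################..................
0.566 ..####..........#######################..................
0.558 #.................##################.....................
0.55 .........................................................
0.542 .........................................................
0.534 #........................................................
[83, 85, 85, 85, 81, 86, 83, 84, 83, 85, 84, 85, 85, 87, 86, 83, 86, 85, 87, 87, 84, 89, 87, 84, 86, 87, 85, 85, 85, 85, 85, 119, 123, 119, 119, 119, 119, 119]
[86, 83, 85, 84, 83, 83, 84, 83, 85, 83, 85, 83, 83, 85, 83, 84, 86, 86, 83, 84, 86, 85, 86, 86, 85, 86, 88, 86, 87, 87, 84, 115, 120, 120, 118, 118, 117, 116]
[ 0.017 -3.443  0.908]
```

View pics/v11.png

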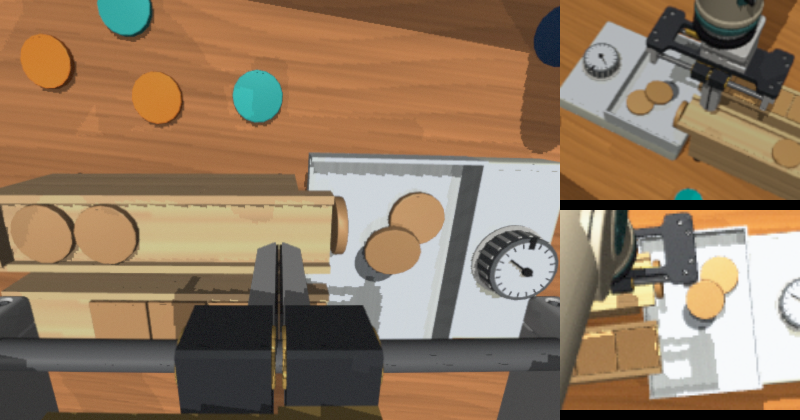

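Discs 1 and 2 lie in the pan and discs 4 and 5 are in the rack (wrist px 107,234 and 42,234). Disc 3 stands on edge against the rack end (342,225), so I'll tip it over the same way as disc 2.

Call:
{"op": "move_arm", "data": {"plan": [[[0.02,0.25,0,0,0,0],[0.02,0.2,0.3,0,0,0],[0.02,0,0.5,0,0,0],[0.02,0,0.5,0,0,0],[0,0,0.38,0,0,0],[0,0,0,0,0,0]]]}}

```text
time_s: 29.55
tool_pos: [0.5923, 0.0146, 0.0935]
orientation: [[0.994, 0.108, -0.003], [0.108, -0.994, -0.0], [-0.003, -0.0, -1.0]]
contact_force: [0.1, 1.5, -0.2]
grip_width: 0.0
gripper_force: 0.0
```

Call:
{"op": "move_arm", "data": {"plan": [[[0,0.2,0,0,0,0],[0,0.25,0,0,0,0],[0,0.25,0,0,0,0],[0,0.25,0,0,0,0],[0,0.25,0,0,0,0],[0,0.25,0,0,0,0],[0,0.3,0,0,0,0],[0,0.3,0,0,0,0],[0,0.3,0,0,0,0],[0,0,0,0,0,0],[0,0,-1,0,0,0],[0,-1,-0.5,0,0,0],[0,-1,0,0,0,0],[0,-1,0,0,0,0],[0,0,0,0,0,0]]]}}

```text
time_s: 31.05
tool_pos: [0.5912, 0.0361, 0.1329]
orientation: [[0.993, 0.114, -0.001], [0.114, -0.993, 0.003], [-0.0, -0.003, -1.0]]
contact_force: [0.4, 0.3, 0.3]
grip_width: 0.0006
gripper_force: 0.0
```

```bash
python3 map.py w12
```

```text
t 31.05 tcp [0.5912 0.0361 0.1329] yaw 6.56 z [-0.001  0.003 -1.   ] F [0.4 0.3 0.3] w 0.0005601096647108196 j [-0.25  0.64  0.23  1.76 -0.2   0.76 -1.37]
0.63 .........................................................
0.622 ...........................#############.................
0.614 ..#################.....####################.............
0.606 #############################################............
0.598 #############################################............
0.59 .###########################################.............
0.582 ....##################################...................
0.574 .............##########################..................
0.566 ................#######################..................
0.558 #.................###################....................
0.55 .........................................................
0.542 .........................................................
0.534 ##.......................................................
[84, 84, 84, 79, 9, 5, 65, 7, 54, 83, 84, 83, 85, 85, 85, 87, 85, 84, 86, 85, 85, 87, 85, 85, 84, 85, 85, 85, 86, 84, 88, 119, 119, 120, 118, 119, 119, 120]
[85, 83, 84, 84, 84, 83, 83, 81, 84, 87, 86, 85, 85, 81, 86, 84, 83, 84, 85, 85, 85, 88, 88, 85, 86, 85, 86, 84, 86, 86, 85, 116, 118, 122, 120, 118, 121, 118]
[-0.069 -3.305  0.72 ]
```

Call:
{"op": "move_arm", "data": {"plan": [[[0.02,0.93,0,0,0,0],[0.02,0.93,0,0,0,0],[0.02,0.93,0,0,0,0],[0,0,0.6,0,0,0],[0,0,0.8,0,0,0],[0,0,0.8,0,0,0],[0,0,0.4,0,0,0],[0,0,0.2,0,0,0],[0,0,0.1,0,0,0],[0,0,0.06,0,0,0],[0,0,0,0,0,0]]]}}

```text
time_s: 32.2
tool_pos: [0.6007, -0.0395, 0.0594]
orientation: [[0.994, 0.107, 0.0], [0.107, -0.994, -0.001], [0.0, 0.001, -1.0]]
contact_force: [-0.4, -1.5, 1.7]
grip_width: 0.0006
gripper_force: 0.9
```

Call:
{"op": "move_arm", "data": {"plan": [[[0,0,0.06,0,0,0],[0,0.05,0.04,0,0,0],[0,0.15,0,0,0,0],[0,0.2,0,0,0,0],[0,0.2,0,0,0,0],[0,0,0,0,0,0],[0,0,-0.3,0,0,0],[0,0,-0.8,0,0,0],[0,0,-1,0,0,0],[0,0,-1,0,0,0],[-1,-0.5,-1,0,0,0],[-1,-1,0,0,0,0],[-1,-1,0,0,0,0],[-1,-1,0,0,0,0],[-1,-1,0,0,0,0],[0,0,0,0,0,0]]]}}

```text
time_s: 33.8
tool_pos: [0.4615, 0.0474, 0.1588]
orientation: [[0.994, 0.112, -0.005], [0.112, -0.994, 0.001], [-0.004, -0.002, -1.0]]
contact_force: [0.3, 0.7, -1.1]
grip_width: 0.0005
gripper_force: 0.0
```

```bash
python3 map.py w13
cat > map2.py <<'E'
from h import *
for n in ('scene','top'):
    c=snap(n,n+'f');hsv=cv2.cvtColor(c['image'],cv2.COLOR_BGR2HSV);m=cv2.inRange(hsv,(8,70 if n=='top' else 90,60),(22,190,255));print(n)
    for x in np.arange(.63,.54,-.008):
        p=proj(c,[[x,t,.064] for t in np.arange(.004,-.125,-.002)])
        print(round(x,3),''.join('#' if m[int(round(b)),int(round(a))] else '.' for a,b in p))
E
python3 map2.py
```

```text
t 33.8 tcp [0.4615 0.0474 0.1588] yaw 6.43 z [-0.005  0.001 -1.   ] F [ 0.3  0.7 -1.1] w 0.0005004280367446261 j [-0.34  0.45  0.24  2.07 -0.18  0.64 -1.43]
0.63 .........................................................
0.622 .......############.............########.................
0.614 ...####################...###################............
0.606 ..#############################################..........
0.598 ..#############################################..........
0.59 ...###################...####################............
0.582 .........################################................
0.574 ##........#########......................................
0.566 .........................................................
0.558 .........................................................
0.55 .........................................................
0.542 .........................................................
0.534 ####.....................................................
[86, 83, 86, 83, 83, 82, 82, 82, 83, 85, 83, 84, 84, 85, 85, 85, 86, 84, 84, 85, 84, 83, 84, 83, 83, 86, 94, 98, 9
[... 1261 characters left out ...]
..#.################.....###################..........
0.606 ###........######################.######################.........
0.598 ...#.......######################.######################.........
0.59 .............##########################################..........
0.582 .................#####################.############..............
0.574 .....#..........############.....................................
0.566 ####.............................................................
0.558 .................................................................
0.55 .................................................................
0.542 ......#..........................................................
```

All three views agree. Disc 3 lies flat and clear of the rack by about 9 mm. A last check on the bezel mark and disc 4, then hand in.

Run:
```python
from h import *
A=np.radians(np.arange(0,360,3))
for n in('topf','scenef','s11'):
    c=load(n);g=cv2.cvtColor(c['image'],cv2.COLOR_BGR2GRAY);H=[.5684,-.1832]
    v=np.mean([cv2.remap(g,proj(c,np.c_[H[0]+r*np.cos(A),H[1]+r*np.sin(A),0*A+.066]).astype(np.float32)[None],None,cv2.INTER_LINEAR)[0] for r in(.0235,.025,.0265)],0)
    print(n,[(int(round(np.degrees(A[i]))),int(v[i])) for i in np.argsort(v)[:7]])
for n in('top0','topf','scene0','scenef'):
    c=load(n);h=cv2.cvtColor(c['image'],cv2.COLOR_BGR2HSV)
    p=proj(c,[[.5952-.108*t,-.006+.994*t,.1] for t in np.arange(.12,.25,.006)]);print(n,[int(h[int(round(b)),int(round(a)),1]) for a,b in p])
```

```text
topf [(3, 76), (6, 91), (0, 120), (9, 138), (129, 156), (222, 161), (219, 164)]
scenef [(3, 54), (6, 68), (0, 71), (9, 101), (357, 103), (309, 119), (132, 120)]
s11 [(3, 55), (6, 69), (0, 72), (9, 103), (357, 105), (309, 121), (132, 123)]
top0 [117, 118, 117, 117, 127, 120, 119, 119, 119, 120, 124, 120, 124, 120, 121, 122, 122, 124, 123, 110, 87, 87]
topf [85, 97, 95, 95, 133, 120, 120, 121, 125, 122, 126, 119, 124, 120, 122, 124, 125, 126, 130, 114, 99, 101]
scene0 [135, 137, 137, 138, 135, 135, 136, 136, 136, 139, 137, 137, 135, 134, 138, 136, 137, 138, 136, 135, 100, 99]
scenef [97, 108, 107, 106, 130, 137, 138, 141, 142, 140, 140, 137, 140, 140, 139, 138, 141, 140, 138, 136, 108, 111]
```

Bezel mark is at 3–6° against a scale yaw of 6°, which is within tolerance, and discs 4 and 5 have not moved.

```bash
python3 -c "
from h import *
print(hand_in())"
```

```text
the job is handed in; nothing more can be done
None
```

The job is handed in with no verdict returned: my last camera checks showed the bezel within about 3° of zero, discs 1–3 lying in the pan clear of the rack, and discs 4 and 5 unmoved; I did not re-measure the squares or bystanders at the end.

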